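# Put the acids, bases and clamp back in their trays

## Task

Clear the bench: stand the two red-capped acid jars upright in the red tray and the two green-capped base jars upright in the green tray, one jar to each bay, and lay the blue boss-head clamp, same way up as now, flat on the floor of the grey tray. Leave the yellow-capped jar and the steel beaker standing where they are, and let go of everything.

Things in the scene. Friction and masses are not known exactly. Their poses are not given: they have to be found in the camera images.
- red_large: Large amber glass reagent jar with a red screw cap and a white label, standing upright: 40 mm in diameter, 70 mm tall. Loose, about 120 g. Origin: centre of its underside, z up along the jar.
- red_small: Small amber glass reagent jar with a red screw cap and a white label, standing upright: 34 mm in diameter, 58 mm tall. Loose, about 80 g. Origin: centre of its underside, z up along the jar.
- green_large: Large amber glass reagent jar with a green screw cap and a white label, standing upright: 40 mm in diameter, 70 mm tall. Loose, about 120 g. Origin: centre of its underside, z up along the jar.
- green_small: Small amber glass reagent jar with a green screw cap and a white label, standing upright: 34 mm in diameter, 58 mm tall. Loose, about 80 g. Origin: centre of its underside, z up along the jar.
- boss_head: Blue boss-head clamp from a lab stand, lying flat: a solid block 56 mm long (x), 26 mm wide (y) and 30 mm high, with a black screw knob 22 mm in diameter sticking out of its +x end to 52 mm from the origin. Loose, about 150 g. Origin: centre of the block's underside; z up.
- red_tray: Low red plastic tray, fixed to the bench, 80 x 150 mm outside (x, y) and 22 mm high; walls and floor 4 mm thick. A 4 mm divider of the same height splits its long side into two equal bays, each 72 x 69 mm inside, with centres 36.5 mm either way from the tray's centre along its y axis. Origin: centre of the underside; x across, y along its length, z up.
- green_tray: Low green plastic tray, fixed to the bench, 80 x 150 mm outside (x, y) and 22 mm high; walls and floor 4 mm thick. A 4 mm divider of the same height splits its long side into two equal bays, each 72 x 69 mm inside, with centres 36.5 mm either way from the tray's centre along its y axis. Origin: centre of the underside; x across, y along its length, z up.
- grey_tray: Low grey plastic tray without a divider, fixed to the bench, 110 x 150 mm outside (x, y) and 22 mm high; walls and floor 4 mm thick, inside 102 x 142 mm. Origin: centre of the underside; x across, y along its length, z up.
- yellow_jar: Large amber glass reagent jar with a yellow screw cap and a white label, standing upright: 40 mm in diameter, 70 mm tall. Loose, about 120 g. Origin: centre of its underside, z up along the jar. It stays where it is.
- beaker: Empty stainless steel beaker, standing upright, 56 mm across the rim and 65 mm tall, loose, 150 g. Origin: centre of its underside. It stays where it is.

How it is judged:
At the end, for the whole second after the job is handed in: Both red-capped jars stand upright (within 0.12 rad) on the floor of the red tray, one in each bay; the green-capped jars likewise in the green tray; the clamp lies flat, underside down (within 0.12 rad), on the floor of the grey tray; all five released and at rest (x of red_large in the frame of red_tray between -0.024 and 0.024 m and z of red_large in the frame of red_tray between -0.002 and 0.01 m and angle between each of red_large, red_small, green_large, green_small, boss_head's own z axis and vertical below 0.12 rad and x of red_small in the frame of red_tray between -0.024 and 0.024 m and z of red_small in the frame of red_tray between -0.002 and 0.01 m and ((y of red_large in the frame of red_tray between 0.015 and 0.058 m and y of red_small in the frame of red_tray between -0.058 and -0.015 m) or (y of red_large in the frame of red_tray between -0.058 and -0.015 m and y of red_small in the frame of red_tray between 0.015 and 0.058 m)) and x of green_large in the frame of green_tray between -0.024 and 0.024 m and z of green_large in the frame of green_tray between -0.002 and 0.01 m and x of green_small in the frame of green_tray between -0.024 and 0.024 m and z of green_small in the frame of green_tray between -0.002 and 0.01 m and ((y of green_large in the frame of green_tray between 0.015 and 0.058 m and y of green_small in the frame of green_tray between -0.058 and -0.015 m) or (y of green_large in the frame of green_tray between -0.058 and -0.015 m and y of green_small in the frame of green_tray between 0.015 and 0.058 m)) and x of boss_head in the frame of grey_tray between -0.045 and 0.045 m and y of boss_head in the frame of grey_tray between -0.062 and 0.062 m and z of boss_head in the frame of grey_tray between -0.002 and 0.01 m and linear speed of each of red_large, green_small, boss_head, red_small, green_large below 0.02 m/s); the robot touches nothing.
It fails at once if the yellow-capped jar is shifted by more than 30 mm or tipped (distance of yellow_jar from where it was at the start of the episode above 0.03 m or angle between yellow_jar's own z axis and vertical above 0.5 rad).
It fails at once if the steel beaker is shifted by more than 30 mm or tipped (distance of beaker from where it was at the start of the episode above 0.03 m or angle between beaker's own z axis and vertical above 0.5 rad).
It also fails if it takes over 120 s, if anything falls off the work surface, if the arm or the gripper's body presses on something with over 40 N, if the wrist force passes 120 N, or if a joint passes its speed limit or range.

## Robot

A 6-joint arm with a two-finger parallel gripper is mounted at the origin on the work surface. World frame = base frame: x ahead of the robot, y to its left, z up, the work surface at z = 0. Lengths are in m, angles in rad, forces in N, time in s.
With the tool pointing down it reaches from about 0.375 to 0.975 m from the base axis. Payload 3.8 kg.
Tool frame: the origin (TCP) lies midway between the tips of the shut fingers; the grasp point (between the pads) lies 19 mm behind it; z points along the fingers, y is the line along which they close (so a half turn about z gives the same grasp; the last joint's range is limited). The gripper opens to 85 mm and grips with 20 to 120 N. Pads are 22 mm wide; open, the fingers measure 114 mm over their backs; the gripper's body (76 mm by 85 mm) begins 54 mm behind the grasp point. The pads swing forward as they close: fully open they stand 13 mm farther back than shut.
Start: joints at [-1.178, 0.264, 1.604, -0, 1.274, -0.037], TCP at [0.281, -0.614, 0.231] pointing down, gripper open.
Joint ranges: [-2.63, 2.63], [-0.94, 2.18], [0.31, 2.57], [-1.31, 4.45], [0, 2.66], [-2.55, 2.55]. Speed limits (rad/s): [2.57, 2.57, 3.14, 3.14, 3.14, 3.14].

## Interface

Orientations are given as a rotation vector (axis times angle).
In Python, from workcell import bot, imaging gives the robot as it stands.
- The arm moves only by the tool step_arm, never from a script. Its argument "series" is a list of rows, each an object of numbers: "grip": the closure, from -1 (fully open) to 1 (shut); "x", "y", "z": the shift along the tool's x, y, z normalised to -1 to 1, where 1 is 500 mm; "ax", "ay", "az": the turn, a rotation vector about the tool's x, y, z normalised to -1 to 1, where 1 is 30 degrees. A call has 1 to 12 rows; each row is the pose to reach, as a shift and turn from the pose commanded when the call began, along the tool's axes at that moment; what a row does not reach only later rows make up. A row lasts 1/10 s, in which the tool goes at most 50 mm and 8.59 degrees, less where a joint would pass 70% of its speed; a pose out of reach is approached as far as the arm can. A call with a number of a shift or a turn outside -1 to 1 is refused whole. A call with a gripper value outside its range is refused whole. The fingers move at their own pace and stop on an object; "force" is the grip in N (left out, the last holds). Time passes only in rows, so rows that repeat a pose let the fingers close. It gives the time, the measured TCP pose, the force, the opening and the grip force at its end, in the units of the state.
- bot.read_state(): the state, without advancing time (a new reading comes with each control period).
- imaging.read_camera(name): name is "scene" or "top"; returns a dict with "img" (420x560x3 uint8, red, green, blue), "fx", "fy", "cx", "cy" (pixels), "R" (3x3) and "t" (3): a world point X has camera coordinates R X + t. Camera axes: x right, y down, z forward; pixel columns grow to the right and rows downward; lengths in m; the calibration is good to about 2 mm. A picture is of the moment at which its call begins. There is no depth.
- bot.finish_job(): hands the job in; it is judged then, once.
The state is a dict: "time": time; "q": joint angles; "joint_vel": joint speeds; "joint_torque": joint torques, N m; "tool_pos": TCP position; "tcp_rot": TCP orientation; "wrist_force": force on the tool from outside, world axes, zero at the start; "torque": the same for the moment, N m; "width": opening from 0.0 (shut) to 1.0 (fully open); "grip_force": force on a finger pad.
Only numpy, scipy, OpenCV 4.12 (cv2) and the standard library are available. Lean on these libraries where they do the work, as an engineer would, in place of code of your own. Each camera call takes 0.05 s, during which the arm holds its last target. There are 200 camera calls.

## Working session

There is one attempt and no reset: what is moved stays moved. The work goes in short steps, Python scripts to look and compute and a tool call to move; the robot and the scene stay as the last step left them, time stands still between calls to the robot, and variables do not carry over. Pictures are saved under pics/ and viewed, at most 14 in all, crops included, and the job is handed in when it is done.

Besides the shell and the picture viewer there is one more tool, called after ">>>" as name([rows], argument=value, ...), one row to a line, values as JSON. step_arm: Moves the arm, as the interface text tells. Scaled input: -1 to 1 covers 500 mm each way for a shift and 30 degrees each way for a turn. Its arguments: {"type":"object","properties":{"series":{"type":"array","items":{"type":"object","properties":{"grip":{"type":"number"},"x":{"type":"number","minimum":-1,"maximum":1},"y":{"type":"number","minimum":-1,"maximum":1},"z":{"type":"number","minimum":-1,"maximum":1},"ax":{"type":"number","minimum":-1,"maximum":1},"ay":{"type":"number","minimum":-1,"maximum":1},"az":{"type":"number","minimum":-1,"maximum":1}}}},"force":{"type":"number"}},"required":["series"]}

```bash
mkdir -p pics; python3 - <<'E'
from workcell import bot, imaging
import cv2,pickle
for n in("scene","top"):
    c=imaging.read_camera(n); pickle.dump(c,open(n+'0.pkl','wb'))
    cv2.imwrite(f'pics/{n}0.png',cv2.resize(c['img'][:,:,::-1],(784,588),interpolation=cv2.INTER_CUBIC))
    print(n,c['fx'],c['cx'],c['cy'],c['R'],c['t'])
s=bot.read_state(); print(s)
E
```

```text
scene 383.2920683762014 279.3040520831857 205.48591229425926 [[-0.40969987  0.91209017  0.01541248]
 [ 0.47574748  0.2280549  -0.84950297]
 [-0.7783382  -0.3407088  -0.52735866]] [ 0.2091832  -0.18768072  1.19485973]
top 534.9353219444492 281.50171745429355 217.6870887580519 [[-0.00448462 -0.99997924  0.00462579]
 [-0.99755384  0.00415095 -0.06977904]
 [ 0.06975839 -0.00492741 -0.99755175]] [0.00878898 0.48457832 1.07803296]
{'time': 0.1, 'q': array([-1.17791734e+00,  2.64669101e-01,  1.60524897e+00,  7.93921372e-06,
        1.27371723e+00, -3.69057594e-02]), 'joint_vel': array([ 7.32629456e-04, -2.47134004e-03, -2.60379081e-03, -9.44376280e-04,
       -8.58255615e-04,  5.30168886e-05]), 'joint_torque': array([ 8.65061315e-05, -5.16708934e+01, -3.68588018e+01, -1.45235558e-04,
        6.25359782e-03,  1.71494588e-05]), 'tool_pos': array([ 0.28099602, -0.61299389,  0.23008618]), 'tcp_rot': array([-3.06736927e+00, -6.69487798e-01,  5.55983667e-04]), 'wrist_force': array([ 0.10057993, -0.23557315, -0.11873364]), 'torque': array([-0.0250377 , -0.02588789, -0.07899003]), 'grip_force': 0.0, 'width': 1.0027806893962898}
```

View pics/top0.png

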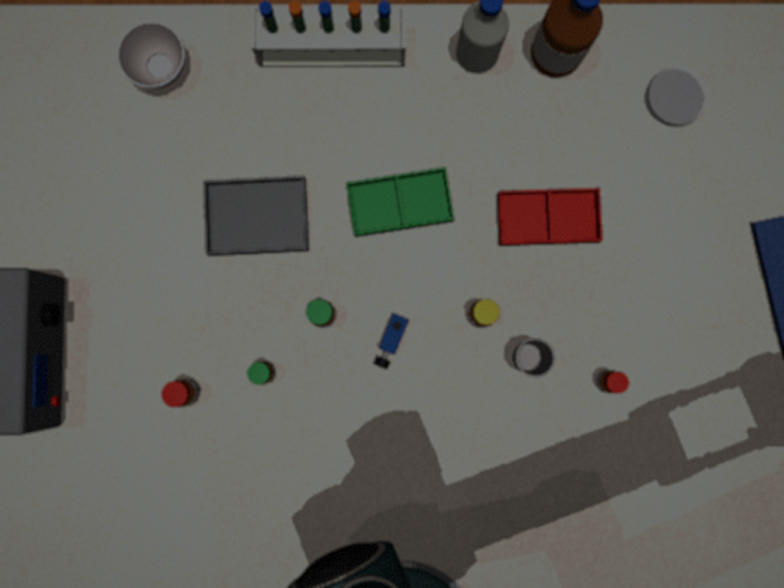

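View pics/scene0.png

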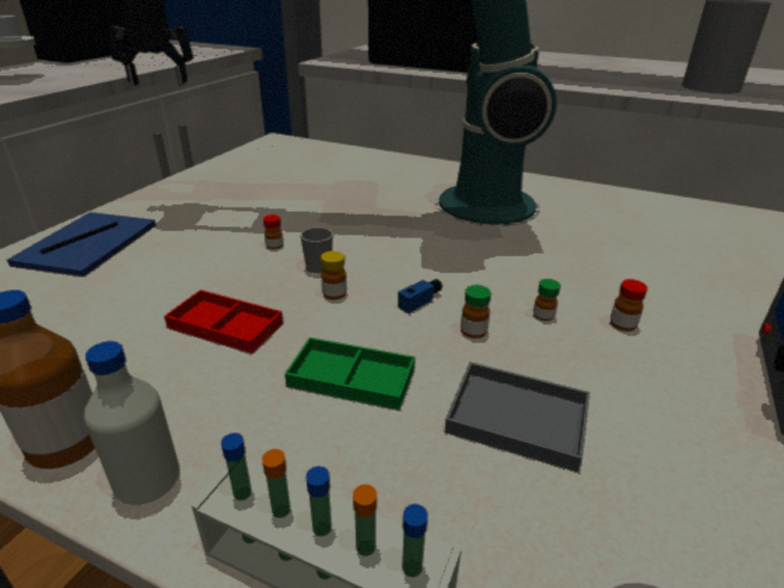

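The top view shows the red large cap at (176,393), green small at (260,372), green large at (320,311), yellow at (486,312), red small at (617,382) and the clamp near (391,340) with its knob toward (382,362). The trays are grey at about (257,215), green at (400,202) and red at (550,216). The scene view shows the same things with +y to the right. Next I'll take enlarged crops.

```bash
python3 - <<'E'
import cv2,pickle,numpy as np
C={'top':dict(rl=(176,393),gs=(260,372),gl=(320,311),rs=(617,382),boss=(390,340),y=(500,335)),
'scene':dict(rl=(630,303),gs=(548,299),gl=(477,310),rs=(272,230),boss=(418,294),y=(325,265))}
for n in C:
    im=pickle.load(open(n+'0.pkl','rb'))['img'][:,:,::-1]; T=[]
    for k,(u,v) in C[n].items():
        x,y=int(u/1.4)-26,int(v/1.4)-26
        t=cv2.convertScaleAbs(cv2.resize(im[y:y+52,x:x+52],(260,260),interpolation=cv2.INTER_CUBIC),alpha=1.6)
        cv2.putText(t,f'{k} {x},{y}',(3,255),0,.5,(0,0,255),1)
        for i in range(0,260,50): t[:6,i]=0;t[:,i][::4]=t[:,i][::4]//2; t[i,::4]=t[i,::4]//2
        T.append(t)
    cv2.imwrite(f'pics/{n}_crop.png',np.vstack([np.hstack(T[:3]),np.hstack(T[3:])]))
E
```

```text
(no output)
```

View pics/top_crop.png

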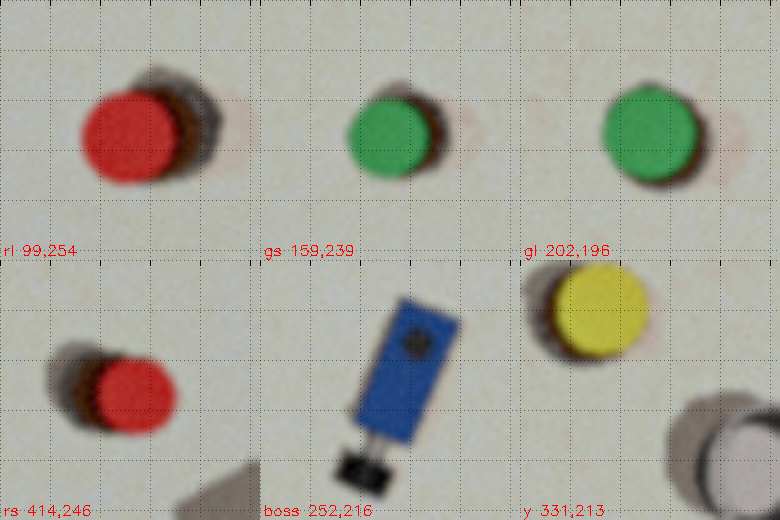

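View pics/scene_crop.png

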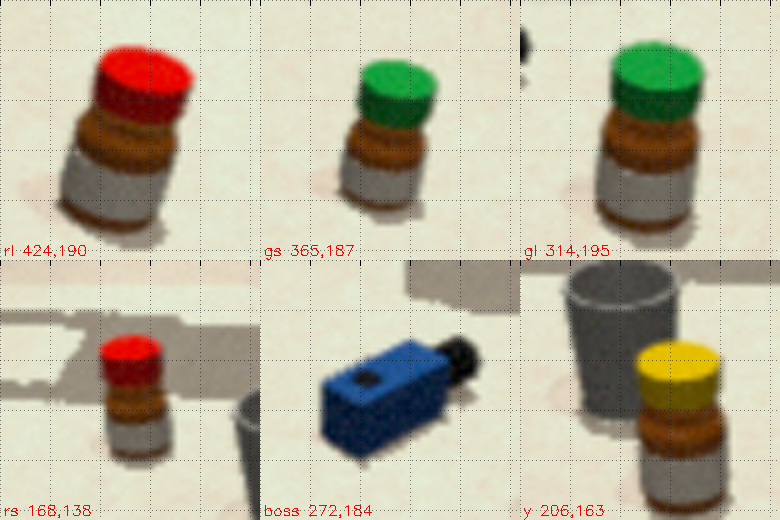

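Crop readings, in tile pixels. The top-view cap centres are rl (130,137), gs (130,137), gl (130,132), rs (136,136) and yellow (82,50). The clamp's upper corners in that view are (143,38), (200,58), (149,184) and (95,160). The scene crops give the matching tops. I'll triangulate these.

```bash
python3 - <<'E'
import cv2,pickle,numpy as np
c={n:pickle.load(open(n+'0.pkl','rb')) for n in('top','scene')}
def K(a): return np.array([[a['fx'],0,a['cx']],[0,a['fy'],a['cy']],[0,0,1]])
P={n:K(a)@np.c_[a['R'],a['t']] for n,a in c.items()}
def tri(p,q):
    X=cv2.triangulatePoints(P['top'],P['scene'],np.array(p,float).reshape(2,1),np.array(q,float).reshape(2,1))[:,0]; return X[:3]/X[3]
def plane(n,p,z):
    a=c[n]; d=a['R'].T@np.linalg.solve(K(a),[*p,1]); o=-a['R'].T@a['t']; return o+d*(z-o[2])/d[2]
t=lambda o,p:(np.array(o)+(np.array(p)+.5)/5-.5)
b=lambda p:(np.array(p)+.5)/1.4-.5
D=dict(rl=((99,254),(130,137),(424,190),(146,70)),gs=((159,239),(130,137),(365,187),(138,80)),gl=((202,196),(130,132),(314,195),(138,67)),
rs=((414,246),(136,136),(168,138),(132,88)),y=((331,213),(82,50),(206,163),(158,101)))
for k,(o,p,o2,p2) in D.items():
    X=tri(t(o,p),t(o2,p2)); h=.058 if k in('gs','rs') else .07
    print(k,X.round(4),plane('top',t(o,p),h).round(4))
print('beaker',plane('top',b((533,357)),.065).round(3))
L=[tri(t((252,216),p),t((272,184),q)) for p,q in zip([(149,184),(95,160),(143,38),(200,58)],[(150,80),(190,100),(102,144),(62,122)])]
L=np.array(L);print('boss',L.round(4).tolist(),L.mean(0).round(4))
L=np.array([plane('top',t((252,216),p),.03) for p in[(149,184),(95,160),(143,38),(200,58)]]);d=L[:2].mean(0)-L[2:].mean(0);print(L.mean(0).round(4),np.degrees(np.arctan2(d[1],d[0])),np.linalg.norm(d))
T=dict(grey=([(309,251),(208,255),(205,180),(306,176)],[(468,365),(589,390),(580,465),(447,415)]),
green=([(453,221),(356,236),(347,182),(445,168)],[(309,340),(415,355),(402,405),(288,377)]),
red=([(602,241),(500,246),(497,191),(600,187)],[(201,291),(283,320),(252,349),(166,320)]))
for k,(p,q) in T.items():
    X=np.array([tri(b(u),b(v)) for u,v in zip(p,q)])
    Y=np.array([plane('top',b(u),.022) for u in p]); d=Y[1]+Y[2]-Y[0]-Y[3]
    print(k,X.mean(0).round(4),Y.mean(0).round(4),'yaw of y axis-90',np.degrees(np.arctan2(-d[0],d[1])).round(1),np.linalg.norm(d)/2)
from workcell import bot
from scipy.spatial.transform import Rotation as R
s=bot.read_state();print(R.from_rotvec(s['tcp_rot']).as_matrix().round(3))
E
```

```text
rl [0.3596 0.3118 0.0685] [0.3597 0.3101 0.07  ]
gs [0.3876 0.1983 0.0564] [0.3878 0.1968 0.058 ]
gl [0.4728 0.113  0.0684] [0.4729 0.1119 0.07  ]
rs [ 0.3717 -0.3041  0.0571] [ 0.3722 -0.3046  0.058 ]
y [ 0.4707 -0.1203  0.0685] [ 0.4708 -0.1205  0.07  ]
beaker [ 0.408 -0.186  0.065]
boss [[0.4133, 0.0082, 0.0284], [0.423, 0.0302, 0.0291], [0.4723, 0.0101, 0.0293], [0.464, -0.0126, 0.0294]] [0.4432 0.009  0.029 ]
[0.4435 0.008  0.03  ] 157.98233992993318 0.05385572297696065
grey [0.6173 0.2099 0.0171] [0.6168 0.2074 0.022 ] yaw of y axis-90 2.1 0.1480145478597242
green [ 0.6374 -0.0014  0.0145] [ 0.6364 -0.0028  0.022 ] yaw of y axis-90 8.4 0.14492738659905763
red [ 0.6153 -0.2232  0.0106] [ 0.614  -0.2222  0.022 ] yaw of y axis-90 2.3 0.1509547136777634
[[ 0.909  0.417 -0.001]
 [ 0.417 -0.909  0.002]
 [ 0.    -0.002 -1.   ]]
```

The heights agree with the text. Grasping along world x (tool yaw 90°) keeps the fingers clear of the neighbouring bays. I'll start with red_small.

>>> step_arm([
  {"x": 0.42, "y": -0.48, "z": 0.06, "az": -1, "grip": -1},
  {"x": 0.42, "y": -0.48, "z": 0.06, "az": -1},
  {"x": 0.42, "y": -0.48, "z": 0.06, "az": -1},
  {"x": 0.42, "y": -0.48, "z": 0.06, "az": -1},
  {"x": 0.42, "y": -0.48, "z": 0.06, "az": -1},
  {"x": 0.42, "y": -0.48, "z": 0.06, "az": -1},
  {"x": 0.42, "y": -0.48, "z": 0.06, "az": -1},
  {"x": 0.42, "y": -0.48, "z": 0.06, "az": -1},
  {"x": 0.42, "y": -0.48, "z": 0.06, "az": -1},
])

```text
validation failed for argument at $.se...
```

>>> step_arm([
  {"az": -1},
  {"az": -1},
  {"az": -1},
  {"az": -1},
  {"az": -1},
])

```text
validation failed for argument at $.se...
```

>>> step_arm([
  {"az": -0.18},
  {"az": -0.18},
  {"az": -0.18},
])

```text
validation failed for argument at $.se...
```

Every row probably needs all the fields, so I'll fill them in.

>>> step_arm([
  {"x": 0.42, "y": -0.48, "z": 0.06, "ax": 0, "ay": 0, "az": -1, "grip": -1},
  {"x": 0.42, "y": -0.48, "z": 0.06, "ax": 0, "ay": 0, "az": -1, "grip": -1},
  {"x": 0.42, "y": -0.48, "z": 0.06, "ax": 0, "ay": 0, "az": -1, "grip": -1},
  {"x": 0.42, "y": -0.48, "z": 0.06, "ax": 0, "ay": 0, "az": -1, "grip": -1},
  {"x": 0.42, "y": -0.48, "z": 0.06, "ax": 0, "ay": 0, "az": -1, "grip": -1},
  {"x": 0.42, "y": -0.48, "z": 0.06, "ax": 0, "ay": 0, "az": -1, "grip": -1},
  {"x": 0.42, "y": -0.48, "z": 0.06, "ax": 0, "ay": 0, "az": -1, "grip": -1},
  {"x": 0.42, "y": -0.48, "z": 0.06, "ax": 0, "ay": 0, "az": -1, "grip": -1},
  {"x": 0.42, "y": -0.48, "z": 0.06, "ax": 0, "ay": 0, "az": -1, "grip": -1},
])

```text
time: 1.0
tool_pos: [0.3722, -0.3079, 0.2012]
tcp_rot: [2.79, 1.443, -0.001]
wrist_force: [-0.9, -0.3, 0.3]
width: 1.002
grip_force: 0.0
```

>>> step_arm([
  {"x": 0, "y": 0, "z": 0, "ax": 0, "ay": 0, "az": -1, "grip": -1},
  {"x": 0, "y": 0, "z": 0, "ax": 0, "ay": 0, "az": -1, "grip": -1},
  {"x": 0, "y": 0, "z": 0, "ax": 0, "ay": 0, "az": -1, "grip": -1},
  {"x": 0, "y": 0, "z": 0, "ax": 0, "ay": 0, "az": -1, "grip": -1},
  {"x": 0, "y": 0, "z": 0, "ax": 0, "ay": 0, "az": -1, "grip": -1},
])

```text
time: 1.5
tool_pos: [0.3718, -0.3096, 0.2014]
tcp_rot: [2.325, 2.112, -0.001]
wrist_force: [-0.8, -0.2, -0.4]
width: 0.996
grip_force: 0.0
```

>>> step_arm([
  {"x": 0, "y": 0, "z": 0, "ax": 0, "ay": 0, "az": -0.18, "grip": -1},
  {"x": 0, "y": 0, "z": 0, "ax": 0, "ay": 0, "az": -0.18, "grip": -1},
  {"x": 0, "y": 0, "z": 0, "ax": 0, "ay": 0, "az": -0.18, "grip": -1},
])

```text
time: 1.8
tool_pos: [0.372, -0.3087, 0.2013]
tcp_rot: [2.225, 2.217, -0.0]
wrist_force: [-0.2, -0.6, -0.3]
width: 1.002
grip_force: 0.0
```

>>> step_arm([
  {"x": 0.008, "y": 0, "z": 0.1, "ax": 0, "ay": 0, "az": 0, "grip": -1},
  {"x": 0.008, "y": 0, "z": 0.2, "ax": 0, "ay": 0, "az": 0, "grip": -1},
  {"x": 0.008, "y": 0, "z": 0.27, "ax": 0, "ay": 0, "az": 0, "grip": -1},
  {"x": 0.008, "y": 0, "z": 0.33, "ax": 0, "ay": 0, "az": 0, "grip": -1},
  {"x": 0.008, "y": 0, "z": 0.366, "ax": 0, "ay": 0, "az": 0, "grip": -1},
  {"x": 0.008, "y": 0, "z": 0.366, "ax": 0, "ay": 0, "az": 0, "grip": -1},
  {"x": 0.008, "y": 0, "z": 0.366, "ax": 0, "ay": 0, "az": 0, "grip": 1},
  {"x": 0.008, "y": 0, "z": 0.366, "ax": 0, "ay": 0, "az": 0, "grip": 1},
  {"x": 0.008, "y": 0, "z": 0.366, "ax": 0, "ay": 0, "az": 0, "grip": 1},
  {"x": 0.008, "y": 0, "z": 0.366, "ax": 0, "ay": 0, "az": 0, "grip": 1},
  {"x": 0.008, "y": 0, "z": 0.366, "ax": 0, "ay": 0, "az": 0, "grip": 1},
  {"x": 0.008, "y": 0, "z": 0.366, "ax": 0, "ay": 0, "az": 0, "grip": 1},
], force=40)

```text
time: 3.0
tool_pos: [0.3732, -0.3049, 0.02]
tcp_rot: [2.219, 2.22, 0.0]
wrist_force: [-0.8, 1.0, 5.6]
width: 0.37
grip_force: 39.2
```

>>> step_arm([
  {"x": 0, "y": 0, "z": -0.08, "ax": 0, "ay": 0, "az": 0, "grip": 1},
  {"x": 0, "y": 0, "z": -0.16, "ax": 0, "ay": 0, "az": 0, "grip": 1},
  {"x": 0, "y": 0, "z": -0.24, "ax": 0, "ay": 0, "az": 0, "grip": 1},
  {"x": 0.01, "y": 0.06, "z": -0.26, "ax": 0, "ay": 0, "az": 0, "grip": 1},
  {"x": 0.03, "y": 0.14, "z": -0.26, "ax": 0, "ay": 0, "az": 0, "grip": 1},
  {"x": 0.045, "y": 0.22, "z": -0.26, "ax": 0, "ay": 0, "az": 0, "grip": 1},
  {"x": 0.06, "y": 0.3, "z": -0.26, "ax": 0, "ay": 0, "az": 0, "grip": 1},
  {"x": 0.075, "y": 0.38, "z": -0.26, "ax": 0, "ay": 0, "az": 0, "grip": 1},
  {"x": 0.085, "y": 0.44, "z": -0.26, "ax": 0, "ay": 0, "az": 0, "grip": 1},
  {"x": 0.092, "y": 0.486, "z": -0.26, "ax": 0, "ay": 0, "az": 0, "grip": 1},
  {"x": 0.092, "y": 0.486, "z": -0.26, "ax": 0, "ay": 0, "az": 0, "grip": 1},
  {"x": 0.092, "y": 0.486, "z": -0.26, "ax": 0, "ay": 0, "az": 0, "grip": 1},
])

```text
time: 4.2
tool_pos: [0.6151, -0.2575, 0.1483]
tcp_rot: [-2.22, -2.223, 0.001]
wrist_force: [0.2, 0.1, -0.9]
width: 0.367
grip_force: 40.3
```

```bash
python3 - <<'E'
from workcell import imaging
import cv2
c=imaging.read_camera('scene')['img'][:,:,::-1]
cv2.imwrite('pics/a1.png',cv2.resize(c[80:300,60:380],(800,550)))
E
```

```text
(no output)
```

View pics/a1.png

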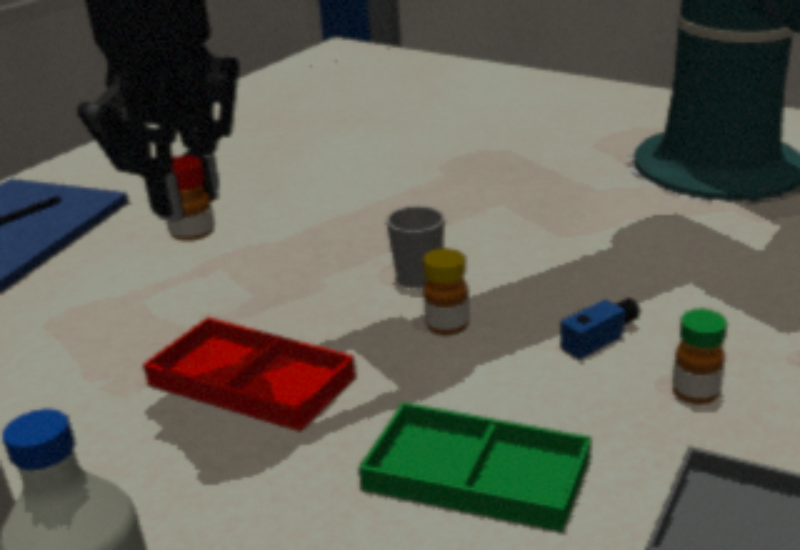

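The crop shows the red small jar held upright at about (190,200), with the fingertips near the shoulder and no tilt. I'll lower it into the -y bay.

>>> step_arm([
  {"x": 0, "y": 0, "z": 0.08, "ax": 0, "ay": 0, "az": 0, "grip": 1},
  {"x": 0, "y": 0, "z": 0.16, "ax": 0, "ay": 0, "az": 0, "grip": 1},
  {"x": 0, "y": 0, "z": 0.2, "ax": 0, "ay": 0, "az": 0, "grip": 1},
  {"x": 0, "y": 0, "z": 0.23, "ax": 0, "ay": 0, "az": 0, "grip": 1},
  {"x": 0, "y": 0, "z": 0.244, "ax": 0, "ay": 0, "az": 0, "grip": 1},
  {"x": 0, "y": 0, "z": 0.246, "ax": 0, "ay": 0, "az": 0, "grip": 1},
  {"x": 0, "y": 0, "z": 0.246, "ax": 0, "ay": 0, "az": 0, "grip": 1},
])

```text
time: 4.95
tool_pos: [0.616, -0.2584, 0.0266]
tcp_rot: [2.22, 2.22, 0.001]
wrist_force: [-0.1, -0.6, -0.4]
width: 0.367
grip_force: 40.3
```

>>> step_arm([
  {"x": 0, "y": 0, "z": 0.004, "ax": 0, "ay": 0, "az": 0, "grip": 1},
  {"x": 0, "y": 0, "z": 0.004, "ax": 0, "ay": 0, "az": 0, "grip": 1},
  {"x": 0, "y": 0, "z": 0.004, "ax": 0, "ay": 0, "az": 0, "grip": -1},
  {"x": 0, "y": 0, "z": 0.004, "ax": 0, "ay": 0, "az": 0, "grip": -1},
  {"x": 0, "y": 0, "z": 0.004, "ax": 0, "ay": 0, "az": 0, "grip": -1},
  {"x": 0, "y": 0, "z": 0.004, "ax": 0, "ay": 0, "az": 0, "grip": -1},
  {"x": 0, "y": 0, "z": 0.004, "ax": 0, "ay": 0, "az": 0, "grip": -1},
  {"x": 0, "y": 0, "z": -0.06, "ax": 0, "ay": 0, "az": 0, "grip": -1},
  {"x": 0, "y": 0, "z": -0.15, "ax": 0, "ay": 0, "az": 0, "grip": -1},
  {"x": 0, "y": 0, "z": -0.25, "ax": 0, "ay": 0, "az": 0, "grip": -1},
  {"x": 0, "y": 0, "z": -0.34, "ax": 0, "ay": 0, "az": 0, "grip": -1},
  {"x": 0, "y": 0, "z": -0.34, "ax": 0, "ay": 0, "az": 0, "grip": -1},
])

```text
time: 6.15
tool_pos: [0.62, -0.26, 0.2053]
tcp_rot: [2.21, 2.211, 0.009]
wrist_force: [0.6, -1.3, 0.4]
width: 0.997
grip_force: 0.0
```

>>> step_arm([
  {"x": 0.8, "y": -0.36, "z": 0, "ax": 0, "ay": 0, "az": 0, "grip": -1},
  {"x": 0.8, "y": -0.36, "z": 0, "ax": 0, "ay": 0, "az": 0, "grip": -1},
  {"x": 0.8, "y": -0.36, "z": 0, "ax": 0, "ay": 0, "az": 0, "grip": -1},
  {"x": 0.8, "y": -0.36, "z": 0, "ax": 0, "ay": 0, "az": 0, "grip": -1},
  {"x": 0.8, "y": -0.36, "z": 0, "ax": 0, "ay": 0, "az": 0, "grip": -1},
  {"x": 0.8, "y": -0.36, "z": 0, "ax": 0, "ay": 0, "az": 0, "grip": -1},
  {"x": 0.8, "y": -0.36, "z": 0, "ax": 0, "ay": 0, "az": 0, "grip": -1},
  {"x": 0.8, "y": -0.36, "z": 0, "ax": 0, "ay": 0, "az": 0, "grip": -1},
  {"x": 0.8, "y": -0.36, "z": 0, "ax": 0, "ay": 0, "az": 0, "grip": -1},
  {"x": 0.8, "y": -0.36, "z": 0, "ax": 0, "ay": 0, "az": 0, "grip": -1},
  {"x": 0.8, "y": -0.36, "z": 0, "ax": 0, "ay": 0, "az": 0, "grip": -1},
])

```text
time: 7.25
tool_pos: [0.4345, 0.1426, 0.1951]
tcp_rot: [2.217, 2.225, -0.0]
wrist_force: [-0.0, 0.4, -0.4]
width: 1.004
grip_force: 0.0
```

>>> step_arm([
  {"x": 0.34, "y": -0.15, "z": 0, "ax": 0, "ay": 0, "az": 0, "grip": -1},
  {"x": 0.34, "y": -0.15, "z": 0, "ax": 0, "ay": 0, "az": 0, "grip": -1},
  {"x": 0.34, "y": -0.15, "z": 0, "ax": 0, "ay": 0, "az": 0, "grip": -1},
  {"x": 0.34, "y": -0.15, "z": 0, "ax": 0, "ay": 0, "az": 0, "grip": -1},
  {"x": 0.34, "y": -0.15, "z": 0, "ax": 0, "ay": 0, "az": 0, "grip": -1},
  {"x": 0.34, "y": -0.15, "z": 0, "ax": 0, "ay": 0, "az": 0, "grip": -1},
  {"x": 0.34, "y": -0.15, "z": 0, "ax": 0, "ay": 0, "az": 0, "grip": -1},
])

```text
time: 7.95
tool_pos: [0.3608, 0.3107, 0.195]
tcp_rot: [2.223, 2.219, -0.001]
wrist_force: [-0.4, -0.8, -0.0]
width: 1.003
grip_force: 0.0
```

>>> step_arm([
  {"x": 0, "y": -0.002, "z": 0.1, "ax": 0, "ay": 0, "az": 0, "grip": -1},
  {"x": 0, "y": -0.002, "z": 0.2, "ax": 0, "ay": 0, "az": 0, "grip": -1},
  {"x": 0, "y": -0.002, "z": 0.27, "ax": 0, "ay": 0, "az": 0, "grip": -1},
  {"x": 0, "y": -0.002, "z": 0.32, "ax": 0, "ay": 0, "az": 0, "grip": -1},
  {"x": 0, "y": -0.002, "z": 0.346, "ax": 0, "ay": 0, "az": 0, "grip": -1},
  {"x": 0, "y": -0.002, "z": 0.346, "ax": 0, "ay": 0, "az": 0, "grip": -1},
  {"x": 0, "y": -0.002, "z": 0.346, "ax": 0, "ay": 0, "az": 0, "grip": 1},
  {"x": 0, "y": -0.002, "z": 0.346, "ax": 0, "ay": 0, "az": 0, "grip": 1},
  {"x": 0, "y": -0.002, "z": 0.346, "ax": 0, "ay": 0, "az": 0, "grip": 1},
  {"x": 0, "y": -0.002, "z": 0.346, "ax": 0, "ay": 0, "az": 0, "grip": 1},
  {"x": 0, "y": -0.002, "z": 0.346, "ax": 0, "ay": 0, "az": 0, "grip": 1},
  {"x": 0, "y": -0.002, "z": 0.346, "ax": 0, "ay": 0, "az": 0, "grip": 1},
])

```text
time: 9.15
tool_pos: [0.3601, 0.313, 0.0242]
tcp_rot: [2.22, 2.222, 0.005]
wrist_force: [-0.7, -1.8, 6.4]
width: 0.448
grip_force: 40.0
```

>>> step_arm([
  {"x": 0, "y": 0, "z": -0.08, "ax": 0, "ay": 0, "az": 0, "grip": 1},
  {"x": 0, "y": 0, "z": -0.16, "ax": 0, "ay": 0, "az": 0, "grip": 1},
  {"x": 0, "y": 0, "z": -0.24, "ax": 0, "ay": 0, "az": 0, "grip": 1},
  {"x": -0.05, "y": 0.03, "z": -0.28, "ax": 0, "ay": 0, "az": 0, "grip": 1},
  {"x": -0.12, "y": 0.07, "z": -0.28, "ax": 0, "ay": 0, "az": 0, "grip": 1},
  {"x": -0.2, "y": 0.11, "z": -0.28, "ax": 0, "ay": 0, "az": 0, "grip": 1},
  {"x": -0.28, "y": 0.15, "z": -0.28, "ax": 0, "ay": 0, "az": 0, "grip": 1},
  {"x": -0.36, "y": 0.19, "z": -0.28, "ax": 0, "ay": 0, "az": 0, "grip": 1},
  {"x": -0.43, "y": 0.23, "z": -0.28, "ax": 0, "ay": 0, "az": 0, "grip": 1},
  {"x": -0.5, "y": 0.27, "z": -0.28, "ax": 0, "ay": 0, "az": 0, "grip": 1},
])

```text
time: 10.15
tool_pos: [0.4946, 0.0606, 0.1631]
tcp_rot: [2.22, 2.221, 0.002]
wrist_force: [1.5, 0.5, -0.9]
width: 0.447
grip_force: 41.3
```

>>> step_arm([
  {"x": -0.07, "y": 0.04, "z": 0, "ax": 0, "ay": 0, "az": 0, "grip": 1},
  {"x": -0.14, "y": 0.07, "z": 0, "ax": 0, "ay": 0, "az": 0, "grip": 1},
  {"x": -0.22, "y": 0.11, "z": 0, "ax": 0, "ay": 0, "az": 0, "grip": 1},
  {"x": -0.3, "y": 0.15, "z": 0, "ax": 0, "ay": 0, "az": 0, "grip": 1},
  {"x": -0.38, "y": 0.19, "z": 0, "ax": 0, "ay": 0, "az": 0, "grip": 1},
  {"x": -0.45, "y": 0.22, "z": 0, "ax": 0, "ay": 0, "az": 0, "grip": 1},
  {"x": -0.49, "y": 0.236, "z": 0, "ax": 0, "ay": 0, "az": 0, "grip": 1},
  {"x": -0.494, "y": 0.236, "z": 0, "ax": 0, "ay": 0, "az": 0, "grip": 1},
  {"x": -0.494, "y": 0.236, "z": 0, "ax": 0, "ay": 0, "az": 0, "grip": 1},
  {"x": -0.494, "y": 0.236, "z": 0, "ax": 0, "ay": 0, "az": 0, "grip": 1},
])

```text
time: 11.15
tool_pos: [0.6115, -0.1834, 0.1622]
tcp_rot: [-2.219, -2.222, -0.0]
wrist_force: [-0.4, 0.3, -1.7]
width: 0.449
grip_force: 41.3
```

```bash
python3 - <<'E'
from workcell import imaging
import cv2
c=imaging.read_camera('scene')['img'][:,:,::-1]
cv2.imwrite('pics/a2.png',cv2.resize(c[80:300,60:380],(800,550)))
E
```

```text
(no output)
```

View pics/a2.png

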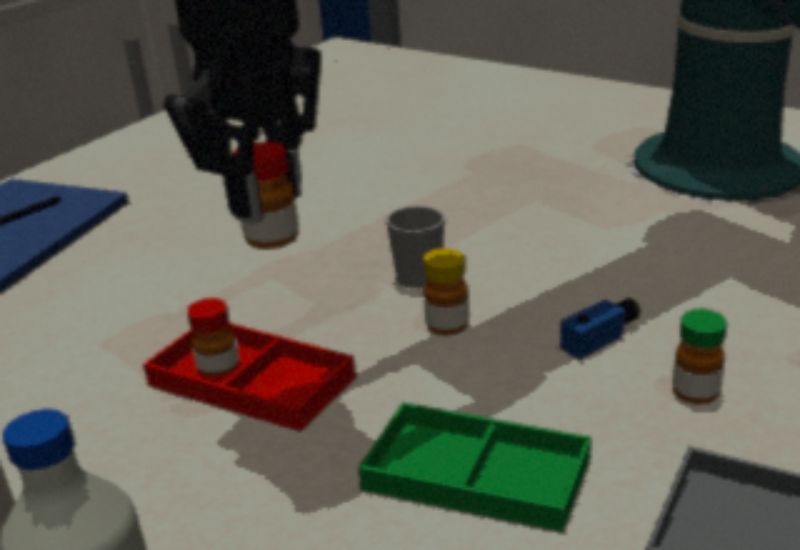

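Red small stands upright in its bay at (215,345), and red large is held upright at (270,200). Lowering red large.

>>> step_arm([
  {"x": 0, "y": 0, "z": 0.08, "ax": 0, "ay": 0, "az": 0, "grip": 1},
  {"x": 0, "y": 0, "z": 0.16, "ax": 0, "ay": 0, "az": 0, "grip": 1},
  {"x": 0, "y": 0, "z": 0.22, "ax": 0, "ay": 0, "az": 0, "grip": 1},
  {"x": 0, "y": 0, "z": 0.25, "ax": 0, "ay": 0, "az": 0, "grip": 1},
  {"x": 0, "y": 0, "z": 0.265, "ax": 0, "ay": 0, "az": 0, "grip": 1},
  {"x": 0, "y": 0, "z": 0.27, "ax": 0, "ay": 0, "az": 0, "grip": 1},
  {"x": 0, "y": 0, "z": 0.27, "ax": 0, "ay": 0, "az": 0, "grip": 1},
])

```text
time: 11.9
tool_pos: [0.6134, -0.1848, 0.0288]
tcp_rot: [2.219, 2.221, 0.002]
wrist_force: [0.9, -0.5, -2.1]
width: 0.445
grip_force: 41.3
```

>>> step_arm([
  {"x": 0, "y": 0, "z": 0, "ax": 0, "ay": 0, "az": 0, "grip": -1},
  {"x": 0, "y": 0, "z": 0, "ax": 0, "ay": 0, "az": 0, "grip": -1},
  {"x": 0, "y": 0, "z": 0, "ax": 0, "ay": 0, "az": 0, "grip": -1},
  {"x": 0, "y": 0, "z": 0, "ax": 0, "ay": 0, "az": 0, "grip": -1},
  {"x": 0, "y": 0, "z": 0, "ax": 0, "ay": 0, "az": 0, "grip": -1},
  {"x": 0, "y": 0, "z": -0.06, "ax": 0, "ay": 0, "az": 0, "grip": -1},
  {"x": 0, "y": 0, "z": -0.15, "ax": 0, "ay": 0, "az": 0, "grip": -1},
  {"x": 0, "y": 0, "z": -0.25, "ax": 0, "ay": 0, "az": 0, "grip": -1},
  {"x": 0, "y": 0, "z": -0.34, "ax": 0, "ay": 0, "az": 0, "grip": -1},
  {"x": 0, "y": 0, "z": -0.34, "ax": 0, "ay": 0, "az": 0, "grip": -1},
  {"x": 0, "y": 0, "z": -0.34, "ax": 0, "ay": 0, "az": 0, "grip": -1},
])

```text
time: 13.0
tool_pos: [0.6133, -0.1853, 0.1997]
tcp_rot: [2.218, 2.219, 0.003]
wrist_force: [-0.6, -0.4, -0.1]
width: 1.001
grip_force: 0.0
```

>>> step_arm([
  {"x": 0.764, "y": -0.451, "z": 0, "ax": 0, "ay": 0, "az": 0, "grip": -1},
  {"x": 0.764, "y": -0.451, "z": 0, "ax": 0, "ay": 0, "az": 0, "grip": -1},
  {"x": 0.764, "y": -0.451, "z": 0, "ax": 0, "ay": 0, "az": 0, "grip": -1},
  {"x": 0.764, "y": -0.451, "z": 0, "ax": 0, "ay": 0, "az": 0, "grip": -1},
  {"x": 0.764, "y": -0.451, "z": 0, "ax": 0, "ay": 0, "az": 0, "grip": -1},
  {"x": 0.764, "y": -0.451, "z": 0, "ax": 0, "ay": 0, "az": 0, "grip": -1},
  {"x": 0.764, "y": -0.451, "z": 0, "ax": 0, "ay": 0, "az": 0, "grip": -1},
  {"x": 0.764, "y": -0.451, "z": 0, "ax": 0, "ay": 0, "az": 0, "grip": -1},
  {"x": 0.764, "y": -0.451, "z": 0, "ax": 0, "ay": 0, "az": 0, "grip": -1},
  {"x": 0.764, "y": -0.451, "z": 0, "ax": 0, "ay": 0, "az": 0, "grip": -1},
  {"x": 0.764, "y": -0.451, "z": 0, "ax": 0, "ay": 0, "az": 0, "grip": -1},
  {"x": 0.764, "y": -0.451, "z": 0, "ax": 0, "ay": 0, "az": 0, "grip": -1},
])

```text
time: 14.2
tool_pos: [0.3862, 0.1961, 0.1961]
tcp_rot: [-2.221, -2.221, 0.004]
wrist_force: [-0.3, -0.4, -0.2]
width: 1.002
grip_force: 0.0
```

>>> step_arm([
  {"x": 0, "y": 0, "z": 0.1, "ax": 0, "ay": 0, "az": 0, "grip": -1},
  {"x": 0, "y": 0, "z": 0.2, "ax": 0, "ay": 0, "az": 0, "grip": -1},
  {"x": 0, "y": 0, "z": 0.27, "ax": 0, "ay": 0, "az": 0, "grip": -1},
  {"x": 0, "y": 0, "z": 0.33, "ax": 0, "ay": 0, "az": 0, "grip": -1},
  {"x": 0, "y": 0, "z": 0.363, "ax": 0, "ay": 0, "az": 0, "grip": -1},
  {"x": 0, "y": 0, "z": 0.363, "ax": 0, "ay": 0, "az": 0, "grip": -1},
  {"x": 0, "y": 0, "z": 0.363, "ax": 0, "ay": 0, "az": 0, "grip": 1},
  {"x": 0, "y": 0, "z": 0.363, "ax": 0, "ay": 0, "az": 0, "grip": 1},
  {"x": 0, "y": 0, "z": 0.363, "ax": 0, "ay": 0, "az": 0, "grip": 1},
  {"x": 0, "y": 0, "z": 0.363, "ax": 0, "ay": 0, "az": 0, "grip": 1},
  {"x": 0, "y": 0, "z": 0.363, "ax": 0, "ay": 0, "az": 0, "grip": 1},
  {"x": 0, "y": 0, "z": 0.363, "ax": 0, "ay": 0, "az": 0, "grip": 1},
])

```text
time: 15.4
tool_pos: [0.3877, 0.1975, 0.0173]
tcp_rot: [2.219, 2.222, 0.004]
wrist_force: [-0.1, -1.9, 4.8]
width: 0.371
grip_force: 39.4
```

>>> step_arm([
  {"x": 0, "y": 0, "z": -0.08, "ax": 0, "ay": 0, "az": 0, "grip": 1},
  {"x": 0, "y": 0, "z": -0.16, "ax": 0, "ay": 0, "az": 0, "grip": 1},
  {"x": 0, "y": 0, "z": -0.24, "ax": 0, "ay": 0, "az": 0, "grip": 1},
  {"x": -0.04, "y": 0.04, "z": -0.26, "ax": 0, "ay": 0, "az": 0, "grip": 1},
  {"x": -0.1, "y": 0.1, "z": -0.26, "ax": 0, "ay": 0, "az": 0, "grip": 1},
  {"x": -0.16, "y": 0.17, "z": -0.26, "ax": 0, "ay": 0, "az": 0, "grip": 1},
  {"x": -0.22, "y": 0.24, "z": -0.26, "ax": 0, "ay": 0, "az": 0, "grip": 1},
  {"x": -0.28, "y": 0.31, "z": -0.26, "ax": 0, "ay": 0, "az": 0, "grip": 1},
  {"x": -0.34, "y": 0.37, "z": -0.26, "ax": 0, "ay": 0, "az": 0, "grip": 1},
  {"x": -0.4, "y": 0.43, "z": -0.26, "ax": 0, "ay": 0, "az": 0, "grip": 1},
  {"x": -0.45, "y": 0.48, "z": -0.26, "ax": 0, "ay": 0, "az": 0, "grip": 1},
  {"x": -0.472, "y": 0.509, "z": -0.26, "ax": 0, "ay": 0, "az": 0, "grip": 1},
])

```text
time: 16.6
tool_pos: [0.6429, -0.0413, 0.146]
tcp_rot: [2.222, 2.219, 0.001]
wrist_force: [-0.3, -0.3, -0.0]
width: 0.371
grip_force: 40.4
```

>>> step_arm([
  {"x": 0, "y": 0, "z": 0, "ax": 0, "ay": 0, "az": 0, "grip": 1},
  {"x": 0, "y": 0, "z": 0, "ax": 0, "ay": 0, "az": 0, "grip": 1},
  {"x": 0, "y": 0, "z": 0.08, "ax": 0, "ay": 0, "az": 0, "grip": 1},
  {"x": 0, "y": 0, "z": 0.16, "ax": 0, "ay": 0, "az": 0, "grip": 1},
  {"x": 0, "y": 0, "z": 0.2, "ax": 0, "ay": 0, "az": 0, "grip": 1},
  {"x": 0, "y": 0, "z": 0.23, "ax": 0, "ay": 0, "az": 0, "grip": 1},
  {"x": 0, "y": 0, "z": 0.245, "ax": 0, "ay": 0, "az": 0, "grip": 1},
  {"x": 0, "y": 0, "z": 0.25, "ax": 0, "ay": 0, "az": 0, "grip": 1},
  {"x": 0, "y": 0, "z": 0.25, "ax": 0, "ay": 0, "az": 0, "grip": 1},
])

```text
time: 17.5
tool_pos: [0.642, -0.0386, 0.0221]
tcp_rot: [2.219, 2.221, 0.002]
wrist_force: [-0.3, -1.1, -1.6]
width: 0.373
grip_force: 40.4
```

>>> step_arm([
  {"x": 0, "y": 0, "z": 0, "ax": 0, "ay": 0, "az": 0, "grip": -1},
  {"x": 0, "y": 0, "z": 0, "ax": 0, "ay": 0, "az": 0, "grip": -1},
  {"x": 0, "y": 0, "z": 0, "ax": 0, "ay": 0, "az": 0, "grip": -1},
  {"x": 0, "y": 0, "z": 0, "ax": 0, "ay": 0, "az": 0, "grip": -1},
  {"x": 0, "y": 0, "z": 0, "ax": 0, "ay": 0, "az": 0, "grip": -1},
  {"x": 0, "y": 0, "z": -0.06, "ax": 0, "ay": 0, "az": 0, "grip": -1},
  {"x": 0, "y": 0, "z": -0.15, "ax": 0, "ay": 0, "az": 0, "grip": -1},
  {"x": 0, "y": 0, "z": -0.25, "ax": 0, "ay": 0, "az": 0, "grip": -1},
  {"x": 0, "y": 0, "z": -0.34, "ax": 0, "ay": 0, "az": 0, "grip": -1},
  {"x": 0, "y": 0, "z": -0.34, "ax": 0, "ay": 0, "az": 0, "grip": -1},
])

```text
time: 18.5
tool_pos: [0.6464, -0.0394, 0.2004]
tcp_rot: [2.212, 2.213, 0.015]
wrist_force: [1.0, 0.0, 1.0]
width: 0.999
grip_force: 0.0
```

>>> step_arm([
  {"x": 0.302, "y": -0.338, "z": 0, "ax": 0, "ay": 0, "az": 0, "grip": -1},
  {"x": 0.302, "y": -0.338, "z": 0, "ax": 0, "ay": 0, "az": 0, "grip": -1},
  {"x": 0.302, "y": -0.338, "z": 0, "ax": 0, "ay": 0, "az": 0, "grip": -1},
  {"x": 0.302, "y": -0.338, "z": 0, "ax": 0, "ay": 0, "az": 0, "grip": -1},
  {"x": 0.302, "y": -0.338, "z": 0, "ax": 0, "ay": 0, "az": 0, "grip": -1},
  {"x": 0.302, "y": -0.338, "z": 0, "ax": 0, "ay": 0, "az": 0, "grip": -1},
  {"x": 0.302, "y": -0.338, "z": 0, "ax": 0, "ay": 0, "az": 0, "grip": -1},
])

```text
time: 19.2
tool_pos: [0.4718, 0.1124, 0.1907]
tcp_rot: [2.219, 2.223, 0.0]
wrist_force: [0.8, -0.9, -1.6]
width: 1.0
grip_force: 0.0
```

>>> step_arm([
  {"x": 0, "y": 0.002, "z": 0.1, "ax": 0, "ay": 0, "az": 0, "grip": -1},
  {"x": 0, "y": 0.002, "z": 0.2, "ax": 0, "ay": 0, "az": 0, "grip": -1},
  {"x": 0, "y": 0.002, "z": 0.26, "ax": 0, "ay": 0, "az": 0, "grip": -1},
  {"x": 0, "y": 0.002, "z": 0.31, "ax": 0, "ay": 0, "az": 0, "grip": -1},
  {"x": 0, "y": 0.002, "z": 0.338, "ax": 0, "ay": 0, "az": 0, "grip": -1},
  {"x": 0, "y": 0.002, "z": 0.338, "ax": 0, "ay": 0, "az": 0, "grip": -1},
  {"x": 0, "y": 0.002, "z": 0.338, "ax": 0, "ay": 0, "az": 0, "grip": 1},
  {"x": 0, "y": 0.002, "z": 0.338, "ax": 0, "ay": 0, "az": 0, "grip": 1},
  {"x": 0, "y": 0.002, "z": 0.338, "ax": 0, "ay": 0, "az": 0, "grip": 1},
  {"x": 0, "y": 0.002, "z": 0.338, "ax": 0, "ay": 0, "az": 0, "grip": 1},
  {"x": 0, "y": 0.002, "z": 0.338, "ax": 0, "ay": 0, "az": 0, "grip": 1},
  {"x": 0, "y": 0.002, "z": 0.338, "ax": 0, "ay": 0, "az": 0, "grip": 1},
])

```text
time: 20.4
tool_pos: [0.4745, 0.1124, 0.0236]
tcp_rot: [2.219, 2.221, 0.004]
wrist_force: [-1.5, -0.7, 5.7]
width: 0.449
grip_force: 40.1
```

>>> step_arm([
  {"x": 0, "y": 0, "z": -0.08, "ax": 0, "ay": 0, "az": 0, "grip": 1},
  {"x": 0, "y": 0, "z": -0.16, "ax": 0, "ay": 0, "az": 0, "grip": 1},
  {"x": 0, "y": 0, "z": -0.24, "ax": 0, "ay": 0, "az": 0, "grip": 1},
  {"x": -0.02, "y": 0.04, "z": -0.26, "ax": 0, "ay": 0, "az": 0, "grip": 1},
  {"x": -0.05, "y": 0.1, "z": -0.26, "ax": 0, "ay": 0, "az": 0, "grip": 1},
  {"x": -0.09, "y": 0.18, "z": -0.26, "ax": 0, "ay": 0, "az": 0, "grip": 1},
  {"x": -0.12, "y": 0.25, "z": -0.26, "ax": 0, "ay": 0, "az": 0, "grip": 1},
  {"x": -0.15, "y": 0.3, "z": -0.26, "ax": 0, "ay": 0, "az": 0, "grip": 1},
  {"x": -0.158, "y": 0.316, "z": -0.26, "ax": 0, "ay": 0, "az": 0, "grip": 1},
  {"x": -0.158, "y": 0.316, "z": -0.26, "ax": 0, "ay": 0, "az": 0, "grip": 1},
  {"x": -0.158, "y": 0.316, "z": -0.26, "ax": 0, "ay": 0, "az": 0, "grip": 1},
])

```text
time: 21.5
tool_pos: [0.6298, 0.0337, 0.1514]
tcp_rot: [-2.22, -2.221, 0.001]
wrist_force: [-0.4, 0.4, -2.2]
width: 0.447
grip_force: 41.2
```

>>> step_arm([
  {"x": 0, "y": 0, "z": 0.08, "ax": 0, "ay": 0, "az": 0, "grip": 1},
  {"x": 0, "y": 0, "z": 0.16, "ax": 0, "ay": 0, "az": 0, "grip": 1},
  {"x": 0, "y": 0, "z": 0.2, "ax": 0, "ay": 0, "az": 0, "grip": 1},
  {"x": 0, "y": 0, "z": 0.23, "ax": 0, "ay": 0, "az": 0, "grip": 1},
  {"x": 0, "y": 0, "z": 0.244, "ax": 0, "ay": 0, "az": 0, "grip": 1},
  {"x": 0, "y": 0, "z": 0.248, "ax": 0, "ay": 0, "az": 0, "grip": 1},
  {"x": 0, "y": 0, "z": 0.248, "ax": 0, "ay": 0, "az": 0, "grip": 1},
  {"x": 0, "y": 0, "z": 0.248, "ax": 0, "ay": 0, "az": 0, "grip": 1},
])

```text
time: 22.3
tool_pos: [0.6323, 0.0332, 0.0294]
tcp_rot: [2.22, 2.221, 0.003]
wrist_force: [-0.6, 0.2, -1.1]
width: 0.449
grip_force: 41.2
```

>>> step_arm([
  {"x": 0, "y": 0, "z": 0.003, "ax": 0, "ay": 0, "az": 0, "grip": 1},
  {"x": 0, "y": 0, "z": 0.003, "ax": 0, "ay": 0, "az": 0, "grip": 1},
  {"x": 0, "y": 0, "z": 0.003, "ax": 0, "ay": 0, "az": 0, "grip": -1},
  {"x": 0, "y": 0, "z": 0.003, "ax": 0, "ay": 0, "az": 0, "grip": -1},
  {"x": 0, "y": 0, "z": 0.003, "ax": 0, "ay": 0, "az": 0, "grip": -1},
  {"x": 0, "y": 0, "z": 0.003, "ax": 0, "ay": 0, "az": 0, "grip": -1},
  {"x": 0, "y": 0, "z": 0.003, "ax": 0, "ay": 0, "az": 0, "grip": -1},
  {"x": 0, "y": 0, "z": -0.06, "ax": 0, "ay": 0, "az": 0, "grip": -1},
  {"x": 0, "y": 0, "z": -0.15, "ax": 0, "ay": 0, "az": 0, "grip": -1},
  {"x": 0, "y": 0, "z": -0.25, "ax": 0, "ay": 0, "az": 0, "grip": -1},
  {"x": 0, "y": 0, "z": -0.34, "ax": 0, "ay": 0, "az": 0, "grip": -1},
  {"x": 0, "y": 0, "z": -0.34, "ax": 0, "ay": 0, "az": 0, "grip": -1},
])

```text
time: 23.5
tool_pos: [0.6363, 0.0333, 0.2073]
tcp_rot: [2.213, 2.214, 0.017]
wrist_force: [1.2, 0.4, 0.4]
width: 1.004
grip_force: 0.0
```

>>> step_arm([
  {"x": -0.05, "y": -0.377, "z": 0, "ax": 0, "ay": 0, "az": -1, "grip": -1},
  {"x": -0.05, "y": -0.377, "z": 0, "ax": 0, "ay": 0, "az": -1, "grip": -1},
  {"x": -0.05, "y": -0.377, "z": 0, "ax": 0, "ay": 0, "az": -1, "grip": -1},
  {"x": -0.05, "y": -0.377, "z": 0, "ax": 0, "ay": 0, "az": -1, "grip": -1},
  {"x": -0.05, "y": -0.377, "z": 0, "ax": 0, "ay": 0, "az": -1, "grip": -1},
  {"x": -0.05, "y": -0.377, "z": 0, "ax": 0, "ay": 0, "az": -1, "grip": -1},
])

```text
time: 24.1
tool_pos: [0.442, 0.008, 0.1977]
tcp_rot: [1.571, 2.719, 0.001]
wrist_force: [0.5, 0.1, 0.8]
width: 0.999
grip_force: 0.0
```

>>> step_arm([
  {"x": 0, "y": 0, "z": 0, "ax": 0, "ay": 0, "az": -1, "grip": -1},
  {"x": 0, "y": 0, "z": 0, "ax": 0, "ay": 0, "az": -1, "grip": -1},
  {"x": 0, "y": 0, "z": 0, "ax": 0, "ay": 0, "az": -1, "grip": -1},
  {"x": 0, "y": 0, "z": 0, "ax": 0, "ay": 0, "az": -1, "grip": -1},
  {"x": 0, "y": 0, "z": 0, "ax": 0, "ay": 0, "az": -1, "grip": -1},
])

```text
time: 24.6
tool_pos: [0.4441, 0.0082, 0.198]
tcp_rot: [0.813, 3.034, 0.0]
wrist_force: [-0.4, 0.7, -0.9]
width: 1.0
grip_force: 0.0
```

>>> step_arm([
  {"x": 0, "y": 0, "z": 0, "ax": 0, "ay": 0, "az": -0.27, "grip": -1},
  {"x": 0, "y": 0, "z": 0, "ax": 0, "ay": 0, "az": -0.27, "grip": -1},
  {"x": 0, "y": 0, "z": 0, "ax": 0, "ay": 0, "az": -0.27, "grip": -1},
  {"x": 0, "y": 0, "z": 0, "ax": 0, "ay": 0, "az": -0.27, "grip": -1},
])

```text
time: 25.0
tool_pos: [0.4429, 0.0081, 0.1978]
tcp_rot: [0.6, 3.084, 0.0]
wrist_force: [-0.5, -0.8, -0.8]
width: 0.999
grip_force: 0.0
```

```bash
python3 - <<'E'
from workcell import imaging,bot
import cv2
from scipy.spatial.transform import Rotation as R
c=imaging.read_camera('scene')['img'][:,:,::-1]
cv2.imwrite('pics/a3.png',cv2.resize(c[80:300,60:380],(800,550)))
s=bot.read_state();print(s['tool_pos'],R.from_rotvec(s['tcp_rot']).as_matrix().round(3))
E
```

```text
[0.44276978 0.00813507 0.19776986] [[-0.927  0.375  0.   ]
 [ 0.375  0.927  0.   ]
 [-0.     0.    -1.   ]]
```

View pics/a3.png

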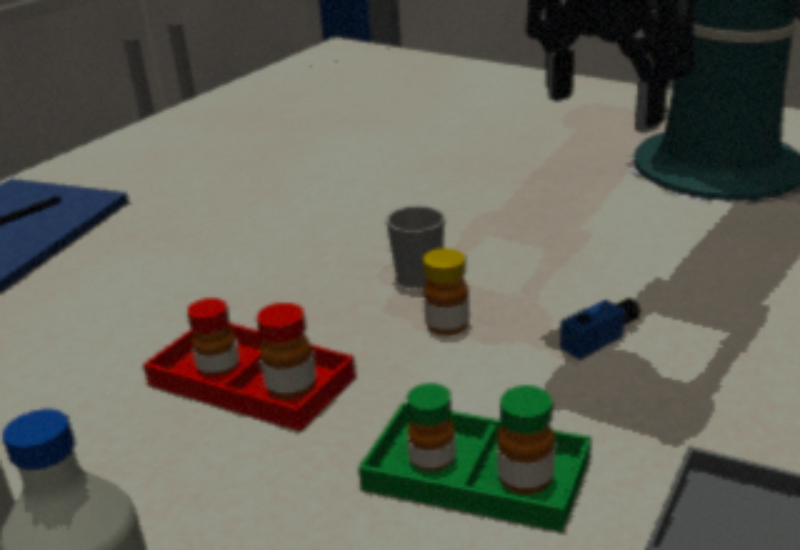

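All four jars stand upright in their bays, and the clamp is untouched at (600,325). I'll descend on the clamp now.

>>> step_arm([
  {"x": 0, "y": 0, "z": 0.1, "ax": 0, "ay": 0, "az": 0, "grip": -1},
  {"x": 0, "y": 0, "z": 0.2, "ax": 0, "ay": 0, "az": 0, "grip": -1},
  {"x": 0, "y": 0, "z": 0.28, "ax": 0, "ay": 0, "az": 0, "grip": -1},
  {"x": 0, "y": 0, "z": 0.34, "ax": 0, "ay": 0, "az": 0, "grip": -1},
  {"x": 0, "y": 0, "z": 0.375, "ax": 0, "ay": 0, "az": 0, "grip": -1},
  {"x": 0, "y": 0, "z": 0.386, "ax": 0, "ay": 0, "az": 0, "grip": -1},
  {"x": 0, "y": 0, "z": 0.386, "ax": 0, "ay": 0, "az": 0, "grip": 1},
  {"x": 0, "y": 0, "z": 0.386, "ax": 0, "ay": 0, "az": 0, "grip": 1},
  {"x": 0, "y": 0, "z": 0.386, "ax": 0, "ay": 0, "az": 0, "grip": 1},
  {"x": 0, "y": 0, "z": 0.386, "ax": 0, "ay": 0, "az": 0, "grip": 1},
  {"x": 0, "y": 0, "z": 0.386, "ax": 0, "ay": 0, "az": 0, "grip": 1},
  {"x": 0, "y": 0, "z": 0.386, "ax": 0, "ay": 0, "az": 0, "grip": 1},
], force=60)

```text
time: 26.25
tool_pos: [0.4441, 0.0081, 0.0062]
tcp_rot: [0.596, 3.082, 0.001]
wrist_force: [-0.6, 0.4, 6.4]
width: 0.293
grip_force: 60.6
```

>>> step_arm([
  {"x": 0, "y": 0, "z": -0.08, "ax": 0, "ay": 0, "az": 0, "grip": 1},
  {"x": 0, "y": 0, "z": -0.16, "ax": 0, "ay": 0, "az": 0, "grip": 1},
  {"x": 0, "y": 0, "z": -0.24, "ax": 0, "ay": 0, "az": 0, "grip": 1},
  {"x": -0.02, "y": 0.06, "z": -0.24, "ax": 0, "ay": 0, "az": 0.2, "grip": 1},
  {"x": -0.05, "y": 0.14, "z": -0.24, "ax": 0, "ay": 0, "az": 0.4, "grip": 1},
  {"x": -0.08, "y": 0.22, "z": -0.24, "ax": 0, "ay": 0, "az": 0.6, "grip": 1},
  {"x": -0.11, "y": 0.3, "z": -0.24, "ax": 0, "ay": 0, "az": 0.8, "grip": 1},
  {"x": -0.14, "y": 0.38, "z": -0.24, "ax": 0, "ay": 0, "az": 1, "grip": 1},
  {"x": -0.17, "y": 0.45, "z": -0.24, "ax": 0, "ay": 0, "az": 1, "grip": 1},
  {"x": -0.178, "y": 0.482, "z": -0.24, "ax": 0, "ay": 0, "az": 1, "grip": 1},
  {"x": -0.178, "y": 0.482, "z": -0.24, "ax": 0, "ay": 0, "az": 1, "grip": 1},
])

```text
time: 27.35
tool_pos: [0.6155, 0.2002, 0.1242]
tcp_rot: [-1.371, -2.826, 0.0]
wrist_force: [-0.3, -0.3, -1.4]
width: 0.292
grip_force: 59.6
```

>>> step_arm([
  {"x": 0, "y": 0, "z": 0, "ax": 0, "ay": 0, "az": 0.25, "grip": 1},
  {"x": 0, "y": 0, "z": 0, "ax": 0, "ay": 0, "az": 0.5, "grip": 1},
  {"x": 0, "y": 0, "z": 0, "ax": 0, "ay": 0, "az": 0.75, "grip": 1},
  {"x": 0, "y": 0, "z": 0, "ax": 0, "ay": 0, "az": 1, "grip": 1},
  {"x": 0, "y": 0, "z": 0, "ax": 0, "ay": 0, "az": 1, "grip": 1},
])

```text
time: 27.85
tool_pos: [0.6134, 0.1971, 0.1243]
tcp_rot: [-2.059, -2.372, 0.003]
wrist_force: [-0.5, -0.5, -1.2]
width: 0.289
grip_force: 59.6
```

>>> step_arm([
  {"x": 0, "y": 0, "z": 0, "ax": 0, "ay": 0, "az": 0.2, "grip": 1},
  {"x": 0, "y": 0, "z": 0, "ax": 0, "ay": 0, "az": 0.2, "grip": 1},
  {"x": 0, "y": 0, "z": 0, "ax": 0, "ay": 0, "az": 0.2, "grip": 1},
])

```text
time: 28.15
tool_pos: [0.6143, 0.198, 0.1247]
tcp_rot: [-2.176, -2.266, 0.001]
wrist_force: [-0.2, -0.3, -1.7]
width: 0.29
grip_force: 59.6
```

```bash
python3 - <<'E'
from workcell import imaging,bot
import cv2
from scipy.spatial.transform import Rotation as R
c=imaging.read_camera('scene')['img'][:,:,::-1]
cv2.imwrite('pics/a4.png',cv2.resize(c[120:340,200:520],(800,550)))
s=bot.read_state();print(s['tool_pos'],R.from_rotvec(s['tcp_rot']).as_matrix().round(3))
E
```

```text
[0.61442567 0.19807153 0.12467325] [[-0.04   0.999 -0.001]
 [ 0.999  0.04  -0.   ]
 [-0.    -0.001 -1.   ]]
```

View pics/a4.png

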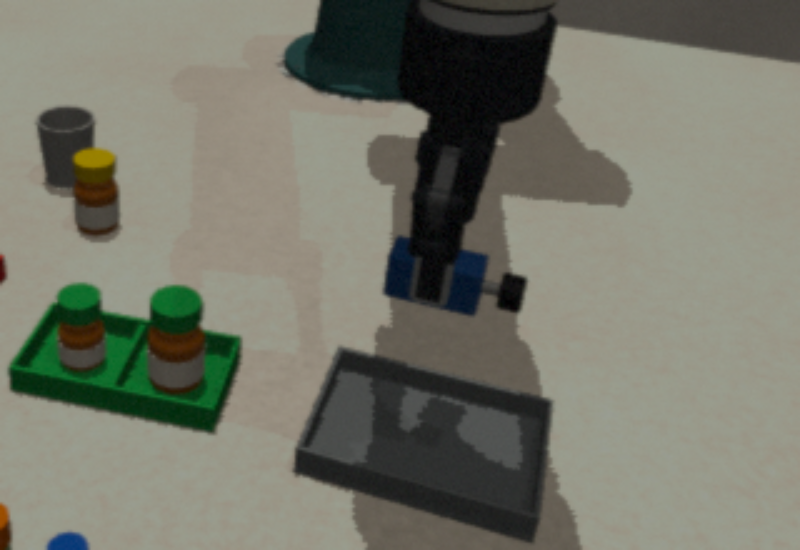

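The clamp is held level at (440,275), aligned with the grey tray below it. I'll lower it and open the fingers only partway inside the tray.

>>> step_arm([
  {"x": 0, "y": 0.004, "z": 0.08, "ax": 0, "ay": 0, "az": 0, "grip": 1},
  {"x": 0, "y": 0.004, "z": 0.14, "ax": 0, "ay": 0, "az": 0, "grip": 1},
  {"x": 0, "y": 0.004, "z": 0.18, "ax": 0, "ay": 0, "az": 0, "grip": 1},
  {"x": 0, "y": 0.004, "z": 0.21, "ax": 0, "ay": 0, "az": 0, "grip": 1},
  {"x": 0, "y": 0.004, "z": 0.225, "ax": 0, "ay": 0, "az": 0, "grip": 1},
  {"x": 0, "y": 0.004, "z": 0.227, "ax": 0, "ay": 0, "az": 0, "grip": 1},
  {"x": 0, "y": 0.004, "z": 0.227, "ax": 0, "ay": 0, "az": 0, "grip": 1},
])

```text
time: 28.9
tool_pos: [0.6178, 0.1989, 0.0122]
tcp_rot: [2.179, 2.262, 0.002]
wrist_force: [-0.5, 0.3, -0.9]
width: 0.292
grip_force: 59.7
```

>>> step_arm([
  {"x": 0, "y": 0, "z": 0, "ax": 0, "ay": 0, "az": 0, "grip": 0},
  {"x": 0, "y": 0, "z": 0, "ax": 0, "ay": 0, "az": 0, "grip": 0},
  {"x": 0, "y": 0, "z": 0, "ax": 0, "ay": 0, "az": 0, "grip": 0},
  {"x": 0, "y": 0, "z": 0, "ax": 0, "ay": 0, "az": 0, "grip": 0},
  {"x": 0, "y": 0, "z": -0.04, "ax": 0, "ay": 0, "az": 0, "grip": 0},
  {"x": 0, "y": 0, "z": -0.12, "ax": 0, "ay": 0, "az": 0, "grip": 0},
  {"x": 0, "y": 0, "z": -0.2, "ax": 0, "ay": 0, "az": 0, "grip": 0},
  {"x": -0.1, "y": -0.2, "z": -0.4, "ax": 0, "ay": 0, "az": 0, "grip": 0},
  {"x": -0.1, "y": -0.2, "z": -0.4, "ax": 0, "ay": 0, "az": 0, "grip": 0},
  {"x": -0.1, "y": -0.2, "z": -0.4, "ax": 0, "ay": 0, "az": 0, "grip": 0},
  {"x": -0.1, "y": -0.2, "z": -0.4, "ax": 0, "ay": 0, "az": 0, "grip": 0},
  {"x": -0.1, "y": -0.2, "z": -0.4, "ax": 0, "ay": 0, "az": 0, "grip": 0},
])

```text
time: 30.1
tool_pos: [0.5193, 0.145, 0.2131]
tcp_rot: [2.179, 2.26, 0.006]
wrist_force: [0.7, 0.1, 0.6]
width: 0.502
grip_force: 0.0
```

```bash
python3 - <<'E'
from workcell import imaging,bot
import cv2
c=imaging.read_camera('scene')['img'][:,:,::-1]
cv2.imwrite('pics/a5.png',cv2.resize(c[100:340,90:470],(798,504)))
E
```

```text
(no output)
```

View pics/a5.png

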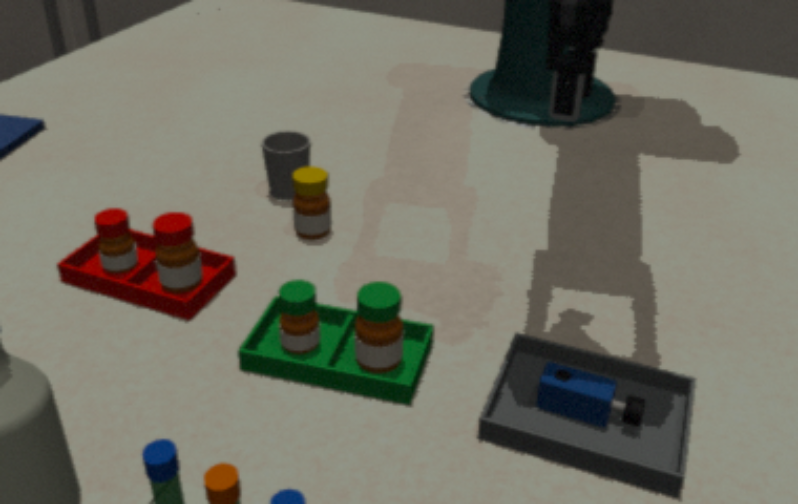

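All four jars stand upright in their bays and the clamp lies flat in the grey tray at (578,395). The yellow jar and beaker haven't moved and the gripper is clear, so I'm handing the job in.

```bash
python3 -c "
from workcell import bot
print(bot.finish_job())"
```

```text
the job is handed in; nothing more can be done
None
```

The job is handed in, and no verdict came back. The last picture showed all four jars upright in their own bays, the clamp flat in the grey tray, the yellow jar and beaker in place, and the gripper clear.

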